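# Peel the top sample tray off the stack and show it to the code reader

## Task

The blue sample tray sticks in the stack of white trays below it. Take it by the orange tab at its corner and peel it loose by lifting that corner first while the opposite corner still rests on the stack, without shifting or lifting the white trays; then carry it to the grey code reader and finish while still holding it there: steady, roughly level, open side up, centred over the reader's window with its underside about 10 cm above the glass. Leave everything else on the bench where it stands.

Things in the scene. Friction and masses are not known exactly. Their poses are not given: they have to be found in the camera images.
- top_tray: Blue formed tray, 0.05 kg. Rim 150 x 110 mm (its x, y), 4 mm thick; tub 120 x 80 mm, 22 mm deep below the rim. Origin: centre of its underside, 28 mm above the bench while seated; z out of the open side. The rim rests on the white rim; a sprung nub at the middle of each tub wall grips it with about 2 to 4 N over the first 5 mm of rise. Tab up 20 to 30 mm about the far corner frees most of them.
- tab (a point): Middle of the orange upright fin outside the tray's +x +y corner; in the tray's frame at x 87, y 64, z 38 mm. Fin 10 mm thick, 34 mm long along the tray's diagonal (0.633 rad from its x towards its y), from 22 to 56 mm above the tray's underside (50 to 84 mm above the bench while seated, nothing beneath). Pinch it firmly across its thickness from above. Axes: the tray's.
- far_corner (a point): The tray's opposite (-x -y) rim corner, underside of the rim, 75 and 55 mm from the tray's origin; 50 mm above the bench while seated. The tray pivots here as the tab is lifted. Axes are the tray's.
- lower_trays: The white trays nested below as one loose heavy piece, about 1.8 kg, rim 150 x 110 mm, 50 mm tall; origin: centre of its underside on the bench; z up.
- reader: Code reader fixed to the bench: grey box 120 x 120 x 32 mm with a dark window and two green strips on top. Origin: centre of its underside.
- window (a point): Centre of the reader's glass window, on its top, 33 mm above the bench.
- reagent: Bystander: round jar with a blue cap, 48 mm across, 90 mm tall, loose; origin at the centre of its underside.
- tube_rack: Bystander: white tube rack 92 x 132 mm with purple-capped tubes, 88 mm tall, loose; origin at the centre of its underside.
- slide_box: Bystander: wooden slide box 80 x 100 x 30 mm, loose; origin at the centre of its underside.
- pencil: Bystander: green pencil 165 mm long, 7 mm thick, lying along its x; origin at its underside.
Not all that is in view belongs to the job. Of the things that look like the top_tray, the smaller one is meant.

How it is judged (in metres and radians):
On the way, in this order (a step that is already met when the one before it is completed fails the run):
1. the tab corner is raised by 12 mm or more while the opposite corner still rests on the white trays (within 5 mm) (z of tab in the frame of lower_trays above 0.078 m and z of far_corner in the frame of lower_trays below 0.055 m), for 0.1 s.
2. the tray is lifted clear of the white trays (height (world z) of top_tray above 0.065 m and contact force between top_tray and lower_trays below 0.05 N and contact force between top_tray and the fingers above 1 N), for 0.1 s.
At the end, for the whole second after the job is handed in: The gripper still holds the tray, at rest, its underside's middle within 35 mm of the window's centre seen from above and 60 to 150 mm above it, level within 20 degrees with the open side up, touching neither reader nor trays; the white trays stand flat on the bench within 30 mm of where they began (horizontal distance between window and top_tray below 0.035 m and z of top_tray in the frame of window between 0.06 and 0.15 m and angle between top_tray's own z axis and vertical below 0.35 rad and linear speed of top_tray below 0.03 m/s and contact force between top_tray and the fingers above 1 N and contact force between top_tray and reader below 0.05 N and contact force between top_tray and lower_trays below 0.05 N and distance of lower_trays from where it was at the start of the episode below 0.03 m and height (world z) of lower_trays below 0.006 m and angle between lower_trays's own z axis and vertical below 0.05 rad); the arm keeps its last pose, push and grip.
It fails at once if the white trays are lifted, tipped or shoved (30 mm aside, 12 mm up or 0.12 rad) (distance of lower_trays from where it was at the start of the episode above 0.03 m or height (world z) of lower_trays above 0.012 m or angle between lower_trays's own z axis and vertical above 0.12 rad).
It fails at once if a bystander is shifted more than 30 mm or knocked over (distance of any of reagent, tube_rack, slide_box, pencil from where it was at the start of the episode above 0.03 m or angle between any of reagent, tube_rack's own z axis and vertical above 0.5 rad).
It also fails if it takes over 45 s, if anything falls off the work surface, if the arm or the gripper's body presses on something with over 40 N, if the wrist force passes 120 N, or if a joint passes its speed limit or range.

## Robot

A 6-joint arm with a two-finger parallel gripper is mounted at the origin on the work surface. World frame = base frame: x ahead of the robot, y to its left, z up, the work surface at z = 0. Lengths are in mm, angles in rad, forces in N, time in s.
With the tool pointing down it reaches from about 400 to 825 mm from the base axis. Payload 7 kg.
Tool frame: the origin (TCP) lies at the very end of the fingers, on their centre line; the grasp point (between the pads) lies 19 mm behind it; z points along the fingers, y is the direction in which the jaws open and shut (so a half turn about z gives the same grasp; the last joint's range is limited). The gripper opens to 88 mm and grips with 3 to 60 N. Pads are 19 mm wide; open, the fingers measure 130 mm over their backs; the gripper's body (78 mm by 193 mm) begins 47 mm behind the grasp point.
Start: joints at [1.483, 0.359, 0.012, 0, -1.224, -0.288], TCP at [247.743, 627.868, 226.561] pointing down, gripper open.
Joint ranges: [-3.07, 3.07], [-1.43, 2.12], [-1.02, 1.25], [-3.03, 1.67], [-3.05, -0], [-3.03, 3.03]. Speed limits (rad/s): [2.39, 2.39, 3.01, 3.14, 3.14, 3.14].

## Interface

Orientations are given as a unit quaternion [x, y, z, w].
In Python, from plant import bot gives the robot as it stands. Calls block until the motion is done:
- bot.move_ptp(position, orientation): joint-space move of the TCP to a pose.
- bot.line_to(position, velocity=150, ori=None): straight line of the TCP; ori=None keeps the orientation; velocity is the mean speed in mm/s.
- bot.move_joints(angles): joint-space move.
- bot.move_gripper(opening, force=None): finger opening in mm; force is the grip in N (None keeps the last); returns when the fingers have stopped.
- bot.pause(seconds).
- bot.solve_ik(position, orientation): joint angles nearest the present ones, or None.
- bot.read_state(): the state.
- bot.camera(name): name is "scene" or "top" or "wrist"; returns the picture (400x640x3 uint8, red, green, blue); there is no depth.
- bot.get_calibration(name): a dict with "fx", "fy", "cx", "cy" (pixels), "view" (4x4, takes a point from world to camera coordinates); the wrist camera has in their place "T_tool_cam" (4x4, takes a point from camera to tool coordinates, whose origin is the TCP and whose axes are the flange's). Camera axes: x right, y up, looking along -z (the intrinsics and any distortion apply to the point x, -y, -z); pixel columns grow to the right and rows downward; lengths in mm; the calibration is good to about 2 mm. A picture is of the moment at which its call begins: read the wrist's pose just before it. get_calibration takes no time and is no camera call.
A pose or a line that the arm cannot do raises bot.Unreachable and nothing moves.
- bot.close_job(): hands the job in, once; it reports no verdict.
The state is a dict: "t": time; "joint_pos": joint angles; "qvel": joint speeds; "tau": joint torques, N m; "tcp_pos": TCP position; "eef_rot": TCP orientation; "contact_force": force on the tool from outside, world axes, zero at the start; "moment": the same for the moment, N m; "width": finger opening in mm.
Only numpy, scipy, OpenCV 4.12 (cv2) and the standard library are available. Lean on these libraries where they do the work, as an engineer would, in place of code of your own. Each camera call takes 0.05 s, during which the arm holds its last target.

## Working session

There is one attempt and no reset: what is moved stays moved. The work goes in short steps, each a Python script; the robot and the scene stay as the last script left them, time stands still between calls to the robot, and variables do not carry over. Pictures are saved under pics/ and viewed, and the job is handed in when it is done.

```bash
ls; mkdir -p pics; python3 - <<'E'
from plant import bot
import cv2
for n in ["scene","top","wrist"]:
    im=bot.camera(n); cv2.imwrite(f"pics/{n}0.png",im[:,:,::-1])
    c=bot.get_calibration(n); print(n,c)
print(bot.read_state())
E
```

```text
pics
scene {'fx': 518.4979822707651, 'fy': 518.4979822707651, 'cx': 310.9640060213714, 'cy': 210.34511447252666, 'view': array([[-3.73293557e-01,  9.27672261e-01,  8.72333993e-03,
         2.94768144e+02],
       [-5.34743866e-01, -2.22844693e-01,  8.15100755e-01,
         2.06119821e+02],
       [ 7.58090310e-01,  2.99607107e-01,  5.79253540e-01,
        -1.63886276e+03],
       [ 0.00000000e+00,  0.00000000e+00,  0.00000000e+00,
         1.00000000e+00]])}
top {'fx': 500.39366993736184, 'fy': 500.39366993736184, 'cx': 328.30677001796175, 'cy': 198.04191998177203, 'view': array([[ 2.57142577e-02, -9.99607622e-01, -1.11076425e-02,
        -1.23363447e+02],
       [ 9.92498941e-01,  2.41997941e-02,  1.19834148e-01,
        -5.54021902e+02],
       [-1.19518325e-01, -1.41057696e-02,  9.92731785e-01,
        -1.13391979e+03],
       [ 0.00000000e+00,  0.00000000e+00,  0.00000000e+00,
         1.00000000e+00]])}
wrist {'fx': 304.2833240337989, 'fy': 304.2833240337989, 'cx': 325.59191767834847, 'cy': 199.94739123680753, 'T_tool_cam': array([[-3.77470517e-04,  9.62647973e-01,  2.70755865e-
[... 257 characters left out ...]
,
         1.00000000e+00]])}
{'t': 0.15, 'joint_pos': array([ 1.48309348e+00,  3.59246533e-01,  1.12614782e-02, -2.58496700e-04,
       -1.22409192e+00, -2.88084096e-01]), 'qvel': array([-0.0006413 , -0.00218605,  0.00404996,  0.00143837, -0.00111878,
       -0.00111473]), 'tau': array([-3.63232775e-04, -5.83275712e+01,  2.93292314e+01,  7.00121731e+00,
        8.85014771e-03, -9.95330674e-05]), 'tcp_pos': array([247.62613118, 627.53767885, 225.81815692]), 'eef_rot': array([ 9.82391465e-01, -1.86833039e-01, -5.68732105e-05,  6.49266350e-04]), 'contact_force': array([-0.21780993, -0.09854109,  0.06175871]), 'moment': array([-0.02546508, -0.00296643,  0.01170354]), 'width': 87.55200418052158}
```

View pics/scene0.png

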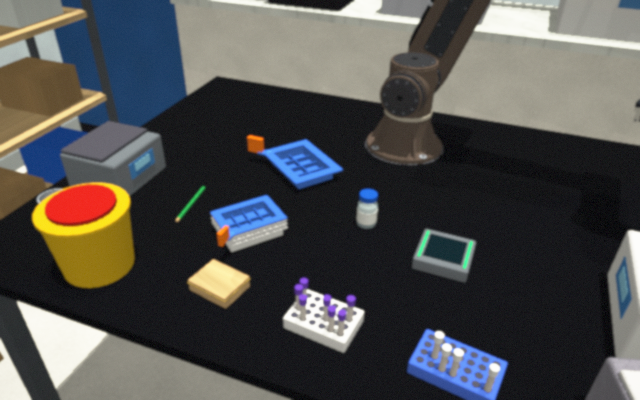

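View pics/top0.png

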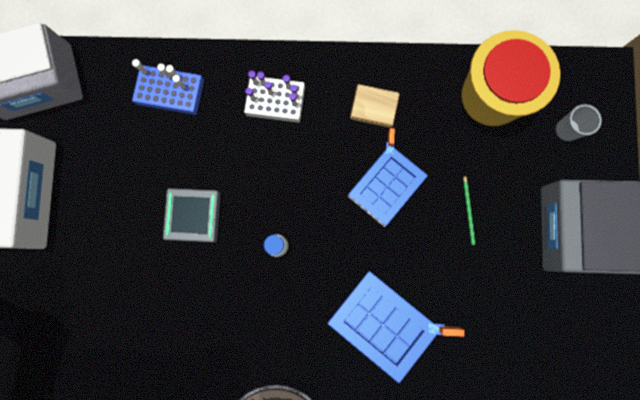

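View pics/wrist0.png

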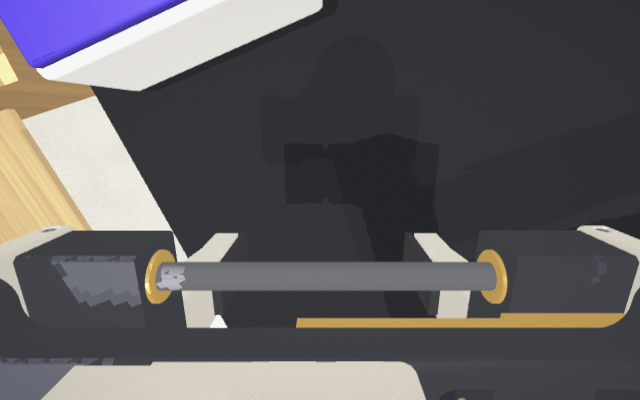

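```bash
cat > h.py <<'E'
import numpy as np, cv2
from plant import bot
def ray(n,uv):
    c=bot.get_calibration(n); V=c['view']; R=V[:3,:3]; t=V[:3,3]
    uv=np.atleast_2d(uv).astype(float)
    d=np.c_[(uv[:,0]-c['cx'])/c['fx'],-(uv[:,1]-c['cy'])/c['fy'],-np.ones(len(uv))]
    return -R.T@t, d@R
def onplane(n,uv,z):
    o,d=ray(n,uv); s=(z-o[2])/d[:,2]; return o+s[:,None]*d
def proj(n,p):
    c=bot.get_calibration(n); V=c['view']; q=np.atleast_2d(p)@V[:3,:3].T+V[:3,3]
    return np.c_[c['cx']+c['fx']*q[:,0]/-q[:,2], c['cy']-c['fy']*q[:,1]/-q[:,2]]
def tri(a,b):
    oa,da=ray('top',a); ob,db=ray('scene',b); da=da[0];db=db[0]
    A=np.c_[da,-db]; s=np.linalg.lstsq(A,ob-oa,rcond=None)[0]
    p,q=oa+s[0]*da,ob+s[1]*db; return (p+q)/2,np.linalg.norm(p-q)
def blobs(n,lo,hi,amin=15):
    im=cv2.imread(f'pics/{n}'); hsv=cv2.cvtColor(im,cv2.COLOR_BGR2HSV)
    m=cv2.inRange(hsv,np.array(lo),np.array(hi))
    cs,_=cv2.findContours(m,cv2.RETR_EXTERNAL,cv2.CHAIN_APPROX_NONE)
    return [c[:,0] for c in cs if cv2.contourArea(c)>=amin]
def rect(P):
    (c,s,a)=cv2.minAreaRect(P[:,:2].astype(np.float32)); return c,s,a
E
python3 - <<'E'
from h import *
for b in blobs('top0.png',(100,120,80),(122,255,255),200):
    P=onplane('top',b,54); print('blue',b.mean(0),rect(P), np.degrees(0))
    print(P[::1][cv2.convexHull(b,returnPoints=False)[:,0]][:, :2].round()[::3].tolist() if 0 else '')
for n in('top','scene'):
    for b in blobs(n+'0.png',(3,150,120),(16,255,255),15): print(n,'orange',b.mean(0),b.min(0),b.max(0))
    im=cv2.imread(f'pics/{n}0.png')
    x,y=(300,90) if n=='top' else (190,180)
    cv2.imwrite(f'pics/{n}_crop.png',cv2.resize(im[y:y+150,x:x+160],None,fx=5,fy=4 if 0 else 4,interpolation=cv2.INTER_CUBIC)[:600,:800])
for b in blobs('top0.png',(70,80,100),(92,255,255),15): print('green',b.mean(0),b.min(0),b.max(0))
E
```

```text
blue [391.42424242 326.76430976] ((274.5989990234375, -245.3517608642578), (211.6605682373047, 164.05882263183594), 52.391719818115234) 0.0

blue [272.85454545 244.54545455] ((444.798095703125, 13.337181091308594), (43.504730224609375, 44.50056838989258), 46.781620025634766) 0.0

blue [552.         225.78640777] ((504.43115234375, -617.2005004882812), (102.16329193115234, 21.303335189819336), 0.44860199093818665) 0.0

blue [ 33.03030303 190.00757576] ((557.9700927734375, 571.8447875976562), (31.278303146362305, 132.44786071777344), 89.88292694091797) 0.0

blue [387.87128713 179.78217822] ((592.554931640625, -242.9824676513672), (122.98125457763672, 152.85604858398438), 51.867122650146484) 0.0

blue [ 26.5        101.39215686] ((766.5286254882812, 608.0288696289062), (24.59404754638672, 119.14522552490234), 16.666276931762695) 0.0

blue [169.16666667  87.44318182] ((804.489501953125, 276.1714782714844), (158.37803649902344, 98.20123291015625), 81.4135513305664) 0.0

top orange [452.28070175 331.61403509] [440 328] [464 336]
top orange [391.36842105 135.97368421] [389 128] [394 144]
top orange [523.8    65.125] [484  39] [550 102]
scene orange [222.24444444 236.02222222] [216 227] [227 245]
scene orange [ 80.43292683 204.3902439 ] [ 45 183] [116 225]
scene orange [254.89090909 142.94545455] [247 135] [263 152]
green [211.125 215.5  ] [209 194] [214 237]
green [168.4137931  213.74712644] [166 192] [171 235]
```

View pics/top_crop.png

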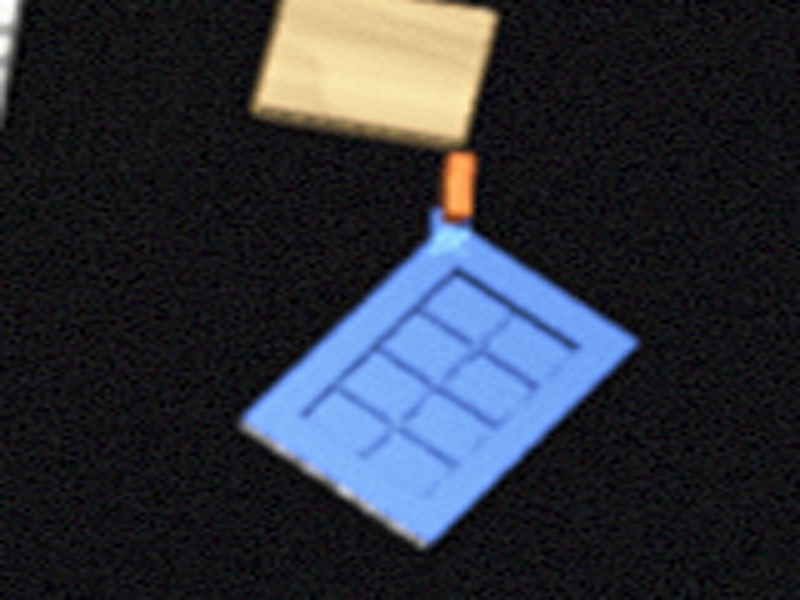

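View pics/scene_crop.png

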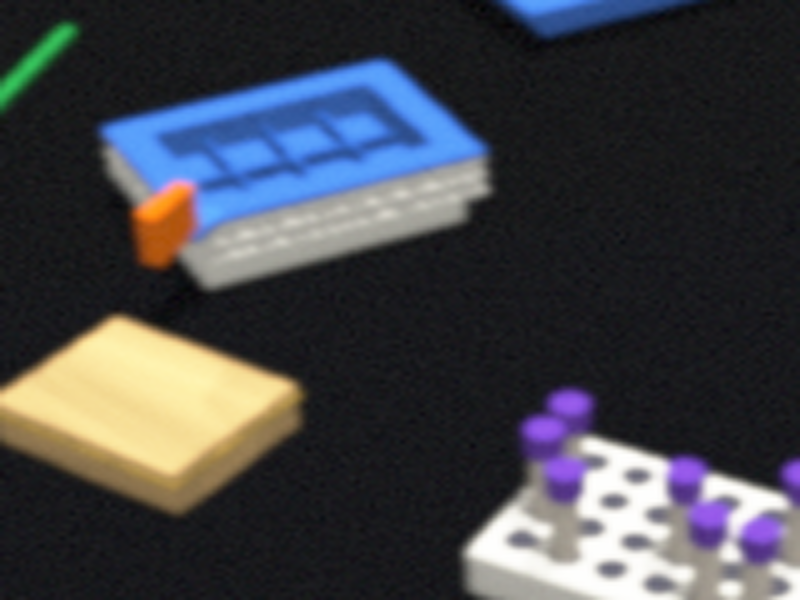

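```bash
python3 - <<'E'
from h import *
C=np.array([[427.6,175.5],[385.6,226.5],[348.6,195]])
P=onplane('top',C,54); print(P.round(1)); R,F,L=P
print('long',np.linalg.norm(R-F),'short',np.linalg.norm(L-F),'angle',np.degrees(np.arccos((R-F)@(L-F)/np.linalg.norm(R-F)/np.linalg.norm(L-F))))
a1=np.arctan2(*(R-F)[[1,0]]); a2=np.arctan2(*(L-F)[[1,0]])-np.pi/2
yaw=(a1*15+a2*11)/26; print(a1,a2,yaw)
c=(R+L)/2; print('centre',c)
def T(p): 
    return np.array([c[0],c[1],28])+np.array([np.cos(yaw)*p[0]-np.sin(yaw)*p[1],np.sin(yaw)*p[0]+np.cos(yaw)*p[1],p[2]])
tab=T([87,64,38]); print('tab from tray',tab, 'diag yaw',yaw+.633)
# fin ends from tray; orange centroid
print('tab pred px',proj('top',tab),proj('scene',tab))
print('tab tri',tri([391.4,136],[222.2,236]))
print('fin top px at84', onplane('top',[[392,128.5],[391,144.5]],84), onplane('top',[391.4,136],75))
# scene top check
print('scene corners pred',proj('scene',[T([75,-55,26]),T([-75,-55,26]),T([-75,55,26])]))
# reader: edges of green strips
for b in blobs('top0.png',(70,80,100),(92,255,255),15): print('strip',onplane('top',[b.mean(0)],33))
g=np.vstack(blobs('top0.png',(70,80,100),(92,255,255),15)); print('rect',rect(onplane('top',g,33)))
g2=np.vstack(blobs('scene0.png',(70,60,80),(92,255,255),10)); print(g2.min(0),g2.max(0)); print('rect scene',rect(onplane('scene',g2,33)))
# slide box, jar, rack
for nm,uv,z in [('slide',[[357,87],[399,92],[393,126],[350,118]],30),('jar',[[273,244.5]],90),('rack',[[247,80],[304,82],[301,121],[245,117]],50)]:
    print(nm,onplane('top',uv,z).round(0).tolist())
E
```

```text
[[ 612.  -336.3   54. ]
 [ 492.5 -241.4   54. ]
 [ 562.5 -156.    54. ]]
long 152.60069595477736 short 110.45143843036449 angle 89.09870628034236
-0.6708319669133618 -0.6865625098489343 -0.6774871966168732
centre [ 587.26806088 -246.15317583   54.        ]
tab from tray [ 695.17171441 -250.82238928   66.        ] diag yaw -0.04448719661687317
tab pred px [[391.29617297 137.98560124]] [[222.12062848 235.58804429]]
tab tri (array([ 698.78395491, -249.70219389,   68.01220738]), np.float64(2.3773399322650235))
fin top px at84 [[ 712.70048266 -250.17929722   84.        ]
 [ 675.70629968 -248.31659548   84.        ]] [[ 697.57599967 -250.00954387   75.        ]]
scene corners pred [[209.0695327  211.10948299]
 [265.76388139 194.57211453]
 [285.60741211 217.21510414]]
strip [[509.34375652 162.09094112  33.        ]]
strip [[510.96482248 262.06532117  33.        ]]
rect ((510.7098693847656, 212.13487243652344), (107.1531753540039, 100.69345092773438), 88.79991912841797)
[417 230] [472 268]
rect scene ((505.8062744140625, 212.54782104492188), (110.44406127929688, 106.36894989013672), 89.2378158569336)
slide [[827.0, -171.0, 30.0], [817.0, -272.0, 30.0], [733.0, -259.0, 30.0], [750.0, -156.0, 30.0]]
jar [[444.0, 8.0, 90.0]]
rack [[832.0, 90.0, 50.0], [830.0, -45.0, 50.0], [735.0, -41.0, 50.0], [742.0, 91.0, 50.0]]
```

```bash
cat >> h.py <<'E'
from scipy.spatial.transform import Rotation as Rn
PHI=-0.042
d=np.array([np.cos(PHI),np.sin(PHI),0]); w=np.cross(d,[0,0,1.])
R0=np.c_[d,np.cross([0,0,-1.],d),[0,0,-1.]]
TAB=np.array([696.5,-250.3,66.]); TCP0=TAB+[0,0,-18.]
FAR=TAB-d*np.hypot(162,119); FAR[2]=50
def q(ang=0): return (Rn.from_rotvec(w*ang)*Rn.from_matrix(R0)).as_quat()
def arc(ang,lift=0): return FAR+Rn.from_rotvec(w*ang).apply(TCP0-FAR)+[0,0,lift]
READ=np.array([509.5,212.3]); TAB_C=d*np.hypot(87,64)
E
python3 - <<'E'
from h import *
for n,p,o in [('hover',TCP0+[0,0,150],q()),('grasp',TCP0,q()),('peel',arc(.14),q(.14)),('up',arc(.14,110),q(.14)),('up0',TCP0+[0,0,122],q()),('end',np.r_[READ+TAB_C[:2],TCP0[2]+105],q())]:
    s=bot.solve_ik(p,o); print(n,np.round(p,1),None if s is None else np.round(s,2))
bot.move_ptp(TCP0+[0,0,150],q())
bot.move_gripper(50,40)
s=bot.read_state();print(s['t'],s['tcp_pos'],s['width'],s['contact_force'])
for n in('wrist','top'):cv2.imwrite(f'pics/{n}1.png',bot.camera(n)[:,:,::-1])
c=bot.get_calibration('wrist')
T=np.eye(4);T[:3,:3]=Rn.from_quat(s['eef_rot']).as_matrix();T[:3,3]=s['tcp_pos'];W=T@c['T_tool_cam']
b=max(blobs('wrist1.png',(3,150,120),(16,255,255),30),key=len)
print(b.min(0),b.max(0))
def pp(p):
    v=np.linalg.inv(W)@np.r_[p,1];return c['cx']+c['fx']*v[0]/-v[2],c['cy']-c['fy']*v[1]/-v[2]
print('pred fin centre px',pp(TAB),'top ends',pp(TAB+d*17+[0,0,18]),pp(TAB-d*17+[0,0,18]))
E
```

```text
hover [ 696.5 -250.3  198. ] [-0.08  0.48  0.14  0.   -1.23  1.61]
grasp [ 696.5 -250.3   48. ] [-0.08  0.6  -0.03  0.   -0.95  1.61]
peel [ 694.8 -250.2   76.1] [-0.09  0.5  -0.13 -0.01 -0.8   1.62]
up [ 694.8 -250.2  186.1] [-0.09  0.41 -0.01 -0.01 -1.01  1.62]
up0 [ 696.5 -250.3  170. ] [-0.08  0.5   0.1   0.   -1.17  1.61]
end [617.4 207.8 153. ] [ 0.62  0.37 -0.14  0.   -1.06  0.91]
4.4167 [ 696.46349393 -250.32981704  197.99266024] 50.375706396488766 [ 0.28563405 -0.1837976   0.92138459]
[317 175] [327 215]
pred fin centre px (np.float64(326.90261745139264), np.float64(191.60831309690187)) top ends (np.float64(326.99143623780895), np.float64(178.33725233143866)) (np.float64(326.96286822461724), np.float64(213.79719311628594))
```

View pics/wrist1.png

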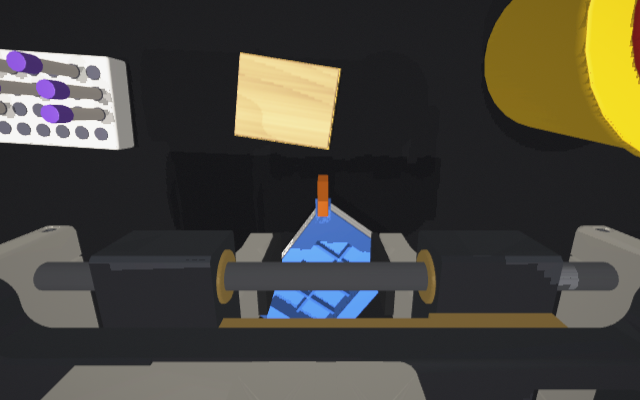

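```bash
python3 - <<'E'
from h import *
bot.line_to(TCP0+[0,3.0,60],150)
s=bot.read_state();print(s['t'],s['tcp_pos'])
cv2.imwrite('pics/wrist2.png',bot.camera('wrist')[:,:,::-1])
c=bot.get_calibration('wrist')
T=np.eye(4);T[:3,:3]=Rn.from_quat(s['eef_rot']).as_matrix();T[:3,3]=s['tcp_pos'];W=T@c['T_tool_cam']
b=max(blobs('wrist2.png',(3,150,120),(16,255,255),30),key=len)
print(b.min(0),b.max(0))
# top face at z=84: ray cast blob onto plane
dd=np.c_[(b[:,0]-c['cx'])/c['fx'],-(b[:,1]-c['cy'])/c['fy'],-np.ones(len(b))]@W[:3,:3].T
o=W[:3,3]; P=o+dd*((84-o[2])/dd[:,2])[:,None]
print('fin at z84 min/max',P.min(0),P.max(0),cv2.minAreaRect(P[:,:2].astype(np.float32)))
E
```

```text
5.2667 [ 697.14035727 -247.5540195   108.95317961]
[318 198] [332 259]
fin at z84 min/max [ 678.11528969 -251.15065893   84.        ] [ 720.22925139 -241.02960429   84.        ] ((699.2018432617188, -245.9290771484375), (9.118224143981934, 41.86907958984375), 87.91506958007812)
```

View pics/wrist2.png

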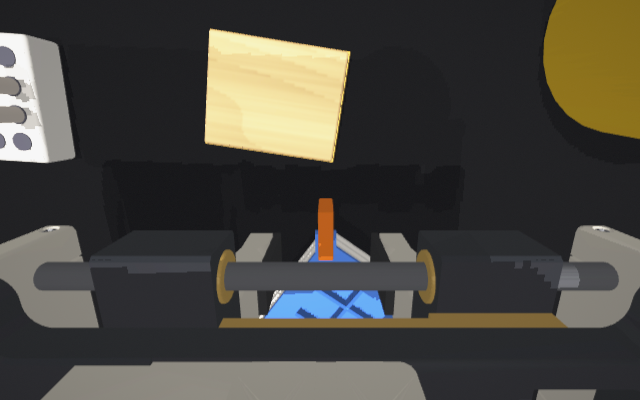

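```bash
sed -i 's/TAB=np.array(.*;/TAB=np.array([696.5,-246.6,66.]);/' h.py; python3 - <<'E'
from h import *
bot.line_to(TCP0+[0,0,20],80); bot.line_to(TCP0,50)
s=bot.read_state();print(s['t'],s['tcp_pos'],s['contact_force'])
bot.move_gripper(4,5)
s=bot.read_state();print(s['t'],s['tcp_pos'],s['contact_force'],s['width'])
bot.move_gripper(4,45)
s=bot.read_state();print(s['t'],s['tcp_pos'],s['contact_force'],s['width'])
for n in('wrist','scene','top'):cv2.imwrite(f'pics/{n}3.png',bot.camera(n)[:,:,::-1])
im=np.hstack([cv2.resize(cv2.imread('pics/scene3.png')[150:300,150:310],(400,375)),cv2.resize(cv2.imread('pics/wrist3.png')[120:320,213:427],(400,375))])
cv2.imwrite('pics/m3.png',im)
E
```

```text
6.5167 [ 696.38542628 -246.66190114   47.69368405] [0.46914065 1.18270325 0.64679383]
7.2417 [ 696.52243064 -246.50201811   48.06132961] [-1.01743658  0.22343763  0.49824356] 10.116755913737249
7.4583 [ 696.52515895 -246.55917284   48.06521773] [0.04443403 0.31461161 1.16578747] 9.407744237885332
```

View pics/m3.png

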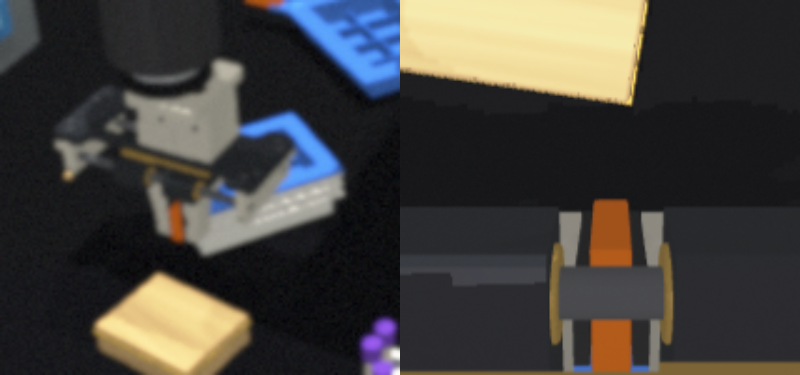

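The fin is held between the pads: the width is about 10 mm and the stack hasn't moved. Next is the peel, as an arc about the far corner.

```bash
python3 - <<'E'
from h import *
for a in [.02,.04,.06,.08,.10,.12,.14]:
    bot.line_to(arc(a),25,ori=q(a))
    s=bot.read_state();print(a,round(s['t'],2),s['tcp_pos'].round(1),s['contact_force'].round(1),s['moment'].round(2),round(s['width'],1))
bot.pause(.2)
for n in('wrist','scene','top'):cv2.imwrite(f'pics/{n}4.png',bot.camera(n)[:,:,::-1])
im=np.hstack([cv2.resize(cv2.imread('pics/scene4.png')[150:300,150:310],(400,375)),cv2.resize(cv2.imread('pics/top4.png')[90:250,300:460],(400,375))])
cv2.imwrite('pics/m4.png',im)
E
```

```text
0.02 7.92 [ 696.7 -247.1   53. ] [-1.  -0.9  2.7] [-0.64  0.34  0.08] 9.9
0.04 8.22 [ 696.8 -246.8   56.7] [ 1.8 -1.5  2.1] [-0.66 -0.25  0.14] 9.8
0.06 8.53 [ 696.4 -246.7   60.5] [ 2.5 -2.1  1.6] [-0.92 -0.39  0.14] 10.1
0.08 8.84 [ 696.  -246.8   64.6] [ 2.  -3.   1.3] [-1.15 -0.19  0.19] 9.9
0.1 9.15 [ 695.4 -246.5   68.3] [ 0.6 -2.2  1.4] [-0.76  0.13  0.19] 10.1
0.12 9.46 [ 694.9 -246.3   72.1] [ 0.3 -0.2 -0.4] [-0.18  0.36  0.05] 9.6
0.14 9.77 [ 694.6 -246.4   76.2] [-0.1 -0.1  0.3] [-0.02  0.59  0.03] 9.9
```

View pics/m4.png

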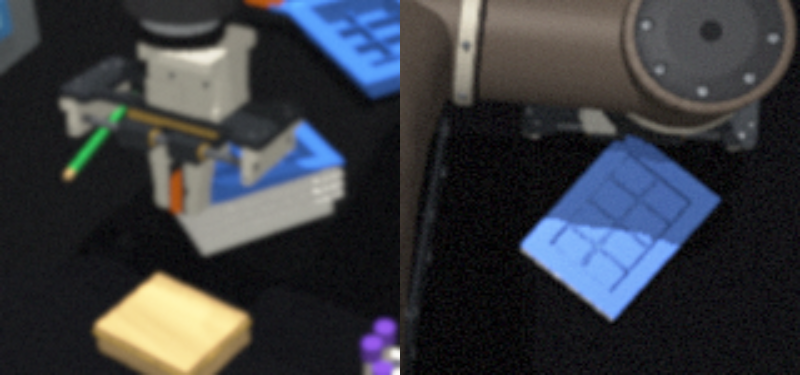

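The tab corner is up 28 mm, the far corner is still down, the stack is in place, and the peel force has fallen to zero. I'll lift it clear now.

```bash
python3 - <<'E'
from h import *
for L in [8,20,50,100]:
    bot.line_to(arc(.14,L),40,ori=q(.14))
    s=bot.read_state();print(L,round(s['t'],2),s['tcp_pos'].round(1),s['contact_force'].round(1),s['moment'].round(2),round(s['width'],1))
bot.line_to(TCP0+[0,0,122],60,ori=q())
bot.pause(.3)
s=bot.read_state();print(s['t'],s['tcp_pos'],s['width'])
for n in('scene','top'):cv2.imwrite(f'pics/{n}5.png',bot.camera(n)[:,:,::-1])
im=np.hstack([cv2.resize(cv2.imread('pics/scene5.png')[100:300,150:350],(400,400)),cv2.resize(cv2.imread('pics/top5.png')[90:250,300:460],(400,400))])
cv2.imwrite('pics/m5.png',im)
E
```

```text
8 10.47 [ 695.3 -246.6   84.7] [-0.  -0.3  0.7] [-0.02  0.47  0.01] 9.9
20 10.92 [ 695.  -246.5   96.5] [-0.   0.   0.1] [-0.02  0.46 -0.02] 9.9
50 11.82 [ 694.6 -246.5  125.8] [ 0.8 -0.4 -0.2] [0.03 0.48 0.04] 9.4
100 13.22 [ 694.7 -246.5  175.7] [-0.5  0.2  0.5] [-0.06  0.45 -0.  ] 9.8
13.8167 [ 696.18022314 -246.66036558  170.68895279] 9.935746734355396
```

View pics/m5.png

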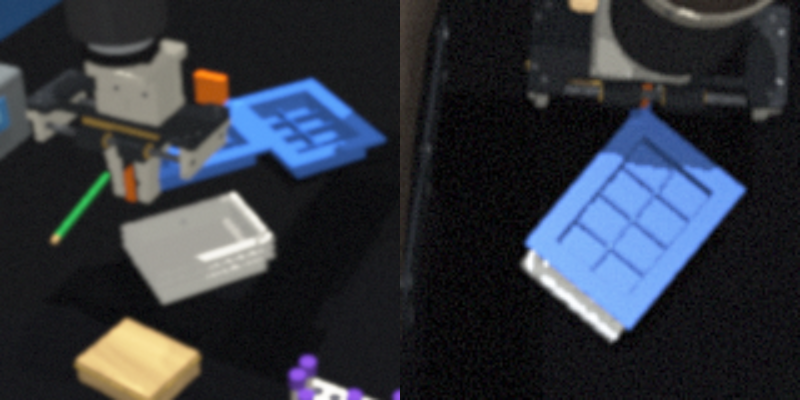

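```bash
python3 - <<'E'
from h import *
e=np.r_[READ+TAB_C[:2],TCP0[2]+122]
bot.line_to(e,110,ori=q())
e[2]-=17
bot.line_to(e,40,ori=q()); bot.pause(.5)
s=bot.read_state();print(s['t'],s['tcp_pos'],s['width'],s['contact_force'],np.abs(s['qvel']).max())
for n in('scene','top'):cv2.imwrite(f'pics/{n}6.png',bot.camera(n)[:,:,::-1])
for b in blobs('top6.png',(100,120,60),(122,255,255),300):
    print(b.mean(0),rect(onplane('top',b,159)))
im=np.hstack([cv2.resize(cv2.imread('pics/scene6.png')[120:320,340:540],(400,400)),cv2.resize(cv2.imread('pics/top6.png')[100:300,80:280],(400,400))])
cv2.imwrite('pics/m6.png',im)
E
```

```text
19.3333 [617.42454431 207.78566261 153.09793097] 9.374604108742696 [ 0.29236954  0.25232039 -0.16186749] 0.001189817632795939
[391.13220339 326.70508475] ((287.984619140625, -234.17178344726562), (192.52032470703125, 149.4521484375), 52.36708068847656)
[272.66071429 244.46428571] ((442.7598571777344, 1.0156669616699219), (40.97819519042969, 40.399879455566406), 46.88887023925781)
[552.         225.98039216] ((496.4010314941406, -571.4627685546875), (92.778076171875, 19.742414474487305), 0.2551637887954712)
[173.56020942 210.4921466 ] ((509.54681396484375, 209.58578491210938), (114.15330505371094, 152.9412841796875), 51.31777572631836)
[170.98031496  86.7007874 ] ((768.3178100585938, 238.8658905029297), (145.11614990234375, 90.49889373779297), 81.49935913085938)
```

View pics/m6.png

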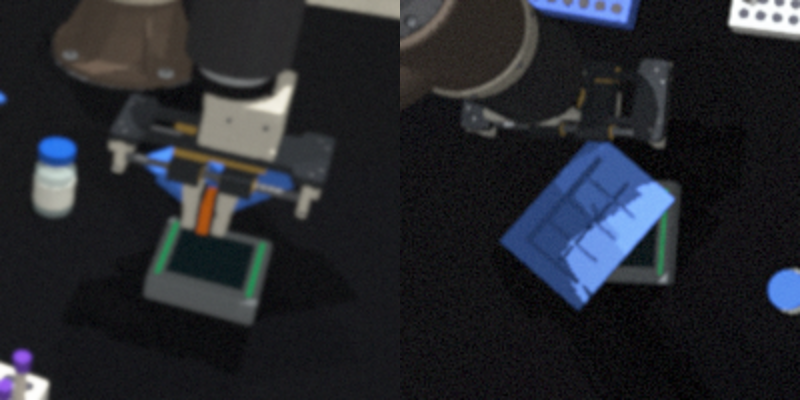

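View pics/scene6.png

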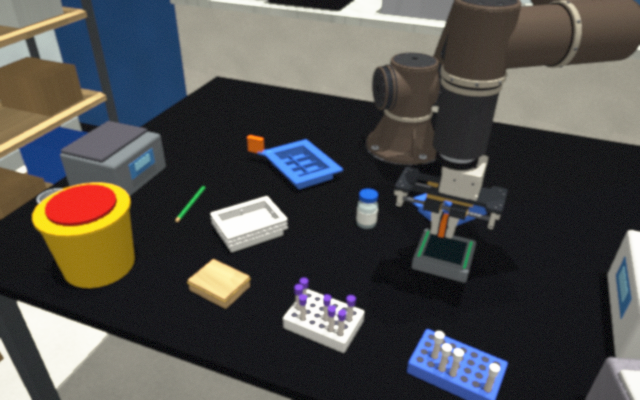

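```bash
python3 - <<'E'
from h import *
s=bot.read_state();print(s['t'],s['width'],s['tcp_pos'])
bot.close_job()
E
```

```text
19.4333 9.720816030754243 [617.42785802 207.77459426 153.06912716]
the job is handed in; nothing more can be done
```

I pinched the blue tray by its orange fin with 45 N and peeled it about the far corner, raising the tab 28 mm. I then lifted it clear, levelled it and carried it over the reader. I handed the job in at 19.4 s with the gripper still holding it; no verdict was reported.

**Position:** In the top view the tray's centre is at (509.5, 209.6) mm and the window's at about (510, 212), so it is about 3 mm off. The rim measured 114 x 153 mm at its expected height, which fits a level tray with no sag. The underside is about 10 cm above the glass, worked out from the arm's pose.

**Hold:** The fingers are 9.7 mm apart on the 10 mm fin, and the joints were at rest.

**Scene:** The white stack, jar, rack, slide box and pencil look unmoved in the scene picture taken over the reader. I checked those by eye only.

**Disagreement:** The wrist camera placed the fin about 4 mm further in +y than the fixed cameras did. I trusted the wrist view, and the fingers closed without any notable side force.

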